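# Set the raw paper-pulp bowl on the painting stand

## Robot

A 7-joint arm with a two-finger parallel gripper is mounted at the origin on the work surface. World frame = base frame: x ahead of the robot, y to its left, z up, the work surface at z = 0. Lengths are in m, angles in rad, forces in N, time in s.
With the tool pointing down it reaches from about 0.425 to 0.875 m from the base axis. Payload 4.7 kg.
Tool frame: the origin (TCP) lies at the very end of the fingers, on their centre line; the grasp point (between the pads) lies 19 mm behind it; z points along the fingers, y is the direction in which the jaws open and shut (so a half turn about z gives the same grasp; the last joint's range is limited). The gripper opens to 87 mm and grips with 3 to 60 N. Pads are 19 mm wide; open, the fingers measure 117 mm over their backs; the gripper's body (75 mm by 190 mm) begins 51 mm behind the grasp point.
Start: joints at [1.261, 0.321, -0.07, 1.45, 0.023, 1.371, -0.057], TCP at [0.207, -0.616, 0.196] pointing down, gripper open.
Joint ranges: [-2.86, 2.86], [-0.3, 2.09], [-1.38, 1.24], [0.06, 2.45], [-1.56, 4.7], [0.09, 2.05], [-2.69, 2.69]. Speed limits (rad/s): [2.57, 2.57, 3.14, 3.14, 3.14, 3.14, 3.14].

## Interface

Orientations are given as a unit quaternion [x, y, z, w].
In Python, from plant import robot gives the robot as it stands.
- The arm moves only by the tool play_rows, never from a script. Its argument "motion" is a list of rows, each a list of 7 numbers: the gripper's target within -1 to 1 (shut at 1, half-way at 0, fully open at -1), then the shift along the tool's x, y, z as a fraction of full scale, then the turn, a rotation vector about the tool's x, y, z as a fraction of full scale. A call has 1 to 5 rows; each row shifts and turns the commanded pose from where the row before left it, along the tool's axes as they then stand; what a row does not reach is not made up. Full scale, the value 1, is 120 mm for a shift and 6 degrees for a turn. A row lasts 1/8 s, in which the tool goes at most 62.5 mm and 10.7 degrees, less where a joint would pass 70% of its speed; a pose out of reach is approached as far as the arm can. A call with a number of a shift or a turn outside -1 to 1 is refused whole. A call with a gripper value outside its range is refused whole. The fingers move at their own pace and stop on an object; the grip force is fixed at half the most. Time passes only in rows, so rows that do not move let the fingers close. It gives the time, the measured TCP pose, the force and the opening at its end, in the units of the state.
- robot.read_state(): the state, without advancing time (a new reading comes with each control period).
- robot.camera(name): name is "scene" or "side" or "wrist"; returns a dict with "pixels" (480x640x3 uint8, blue, green, red), "vertical_fov" (degrees; the focal length in pixels is half the picture's height over the tangent of half this angle, whatever the lens; pixels are square), "cx", "cy" (the principal point, pixels), "pose" (4x4, takes a point from camera to world coordinates); the wrist camera has in their place "T_tool_cam" (4x4, takes a point from camera to tool coordinates, whose origin is the TCP and whose axes are the flange's). Camera axes: x right, y up, looking along -z (the intrinsics and any distortion apply to the point x, -y, -z); pixel columns grow to the right and rows downward; lengths in m; the calibration is good to about 2 mm. A picture is of the moment at which its call begins: read the wrist's pose just before it. There is no depth.
- robot.hand_in(): hands the job in, once; it reports no verdict.
The state is a dict: "time": time; "qpos": joint angles; "qd": joint speeds; "effort": joint torques, N m; "tool_pos": TCP position; "eef_rot": TCP orientation; "contact_force": force on the tool from outside, world axes, zero at the start; "wrist_torque": the same for the moment, N m; "width": opening from 0.0 (shut) to 1.0 (fully open).
Only numpy, scipy, OpenCV 4.12 (cv2) and the standard library are available. Lean on these libraries where they do the work, as an engineer would, in place of code of your own. Each camera call takes 0.05 s, during which the arm holds its last target.

## Task

The bare grey paper-pulp bowl is next to be painted: take it by its foot and set it, still mouth down, on the round painting stand, so that it goes over the cork disc and sits flush on the metal plate, then let go. The pulp is weak: grip it gently (a squeeze of more than 45 N crushes it), set it down softly and do not drop it. Leave the two painted bowls where they are.

Things in the scene. Friction and masses are not known exactly. Their poses are not given: they have to be found in the camera images.
- grey_bowl_foot (a point): Grip point of the loose bare grey pulp bowl (0.13-0.22 kg), mouth down: a dome 52 mm high, mouth 124 mm across (112 inside), with a straight round foot 48 mm in diameter standing 40 mm above the dome; 92 mm high in all. The point is on its axis, 76 mm above the mouth, 16 mm below the foot's top; z up. Grasp at any yaw. Crushed at 45 N per finger; 20 N lifts it with margin.
- stand_top (a point): Centre of the upper face of the fixed painting stand's metal plate, 170 mm in diameter, 70 mm above the table, on a column; z up. A cork disc on the plate, same axis, 84 mm in diameter, 12 mm thick (72 mm across at its bevelled top), goes inside the bowl's mouth with 14 mm to spare all round.
- blue_bowl: Painted blue bowl of the same shape, mouth down, a bystander; origin at the centre of its mouth, on the table.
- orange_bowl: Painted orange bowl of the same shape, mouth down, a bystander; origin at the centre of its mouth, on the table.
Mind the look-alikes: they are no part of the job. What is shaped like the part that bears grey_bowl_foot but yellow is not meant.

How it is judged:
By the outcome, as a careful person would: the job done as asked, in the order asked, and still so for the second after the job is handed in, with the robot touching nothing.
It also fails if it takes over 35 s, if anything falls off the work surface, if the arm or the gripper's body presses on something with over 40 N, if the wrist force passes 120 N, or if a joint passes its speed limit or range.

## Working session

There is one attempt and no reset: what is moved stays moved. The work goes in short steps, Python scripts to look and compute and a tool call to move; the robot and the scene stay as the last step left them, time stands still between calls to the robot, and variables do not carry over. Pictures are saved under pics/ and viewed, and the job is handed in when it is done.

Besides the shell and the picture viewer there is one more tool, called as a command line: name --pt "numbers of a row" for each row, then --argument value for the rest. play_rows: Moves the arm, as the interface text tells. Shift numbers are shares of 120 mm and turn numbers shares of 6 degrees, none past 1 either way. Its arguments: {"type":"object","properties":{"motion":{"type":"array"}},"required":["motion"]}

```bash
mkdir -p pics; ls; cat > h.py <<'E'
import numpy as np, cv2, json
from plant import robot
E
python3 - <<'E'
from h import *
s=robot.read_state()
for k in s: print(k,s[k])
for n in ["scene","side","wrist"]:
    c=robot.camera(n); cv2.imwrite(f"pics/{n}0.png",c["pixels"]); 
    print(n,{k:(np.round(v,4).tolist() if k!="pixels" else 0) for k,v in c.items() if not isinstance(v,str)})
E
```

```text
pics
time 0.0
qpos [ 1.26110901  0.32181798 -0.07008728  1.45170812  0.02263299  1.37079916
 -0.05690079]
qd [ 4.80568942e-04 -1.44259154e-03  3.30536969e-05  1.47750875e-03
 -3.75617342e-04  1.56798807e-03  9.65418631e-04]
effort [-3.89510287e-04 -4.91285419e+01 -4.03964818e-01 -3.12524843e+01
 -6.36920985e-02  4.38659429e-02  2.01339521e-04]
tool_pos [ 0.20654468 -0.61565529  0.19504824]
eef_rot [ 9.86920167e-01  1.61206817e-01 -2.21551231e-04 -9.47255646e-04]
contact_force [-0.05455858  0.29310008 -0.47046079]
wrist_torque [-0.045413   -0.01027344  0.03627201]
width 1.0010278393109142
scene {'pixels': 0, 'vertical_fov': 55.269, 'cx': 321.4208, 'cy': 242.6104, 'pose': [[-0.7026, -0.616, 0.3563, 0.8232], [0.7115, -0.598, 0.369, 0.2699], [-0.0142, 0.5127, 0.8584, 0.7667], [0.0, 0.0, 0.0, 1.0]]}
side {'pixels': 0, 'vertical_fov': 52.0565, 'cx': 320.4074, 'cy': 242.597, 'pose': [[-0.983, 0.116, -0.1421, 0.3845], [-0.1832, -0.6536, 0.7343, 0.662], [-0.0077, 0.7479, 0.6638, 0.7324], [0.0, 0.0, 0.0, 1.0]]}
wrist {'pixels': 0, 'vertical_fov': 71.8076, 'cx': 320.842, 'cy': 236.4353, 'T_tool_cam': [[0.0005, 0.9551, 0.2964, 0.0815], [1.0, -0.0005, -0.0002, -0.0006], [-0.0001, 0.2964, -0.9551, -0.1887], [0.0, 0.0, 0.0, 1.0]]}
```

View pics/scene0.png

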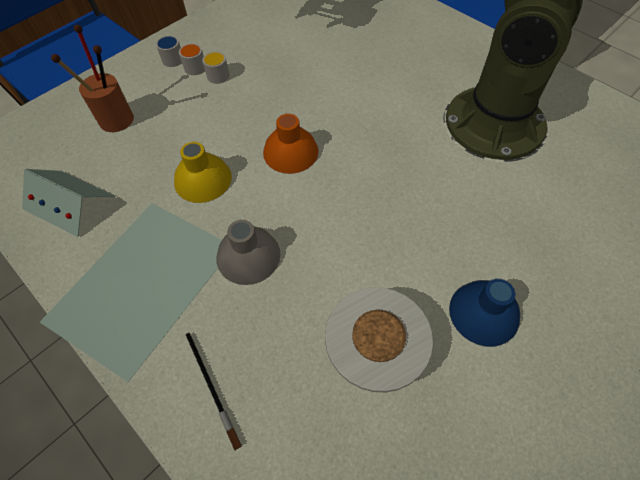

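View pics/side0.png

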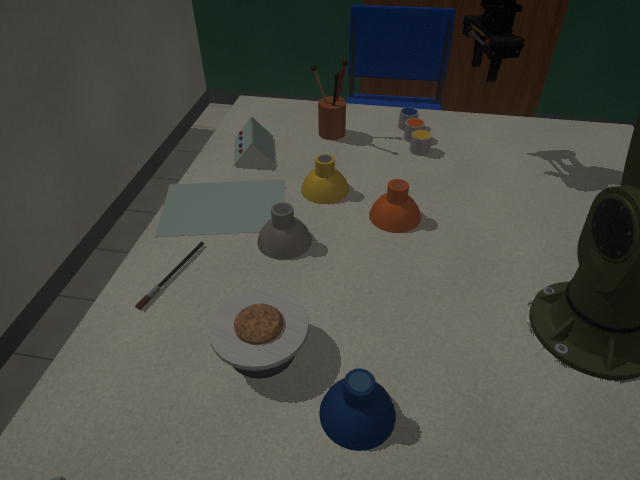

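View pics/wrist0.png

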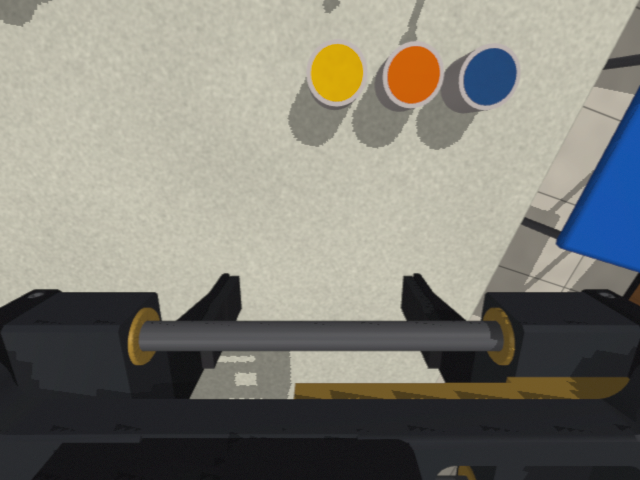

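The scene view shows the grey bowl with its foot top at about (240,230), the stand with the cork at (380,338), and yellow, orange and blue bowls. In the side view the grey foot top is at (283,210) and the cork at (259,325). The wrist view shows only paint pots. Next I zoom in on the targets.

```bash
python3 - <<'E'
from h import *
A=cv2.imread("pics/scene0.png");B=cv2.imread("pics/side0.png")
f=lambda I,x,y,w,h:cv2.resize(I[y:y+h,x:x+w],(400,300),interpolation=cv2.INTER_NEAREST)
cv2.imwrite("pics/z0.png",np.vstack([np.hstack([f(A,205,210,100,75),f(B,240,190,100,75)]),np.hstack([f(A,304,280,160,120),f(B,190,280,140,105)])]))
for n in ["scene","side"]:
    c=robot.camera(n); print([(k,v) for k,v in c.items() if isinstance(v,str)], list(c))
for p in [(240,232),(230,222),(250,260),(240,243),(160,300),(100,400),(340,340),(380,340)]: print(p,A[p[1],p[0]],cv2.cvtColor(A,cv2.COLOR_BGR2HSV)[p[1],p[0]])
E
```

```text
[] ['pixels', 'vertical_fov', 'cx', 'cy', 'pose']
[] ['pixels', 'vertical_fov', 'cx', 'cy', 'pose']
(240, 232) [73 77 71] [70 20 77]
(230, 222) [127 148 147] [ 31  36 148]
(250, 260) [72 80 85] [18 39 85]
(240, 243) [53 59 62] [20 37 62]
(160, 300) [118 133 118] [ 60  29 133]
(100, 400) [68 79 81] [25 41 81]
(340, 340) [127 137 138] [ 27  20 138]
(380, 340) [ 62 101 139] [ 15 141 139]
```

View pics/z0.png

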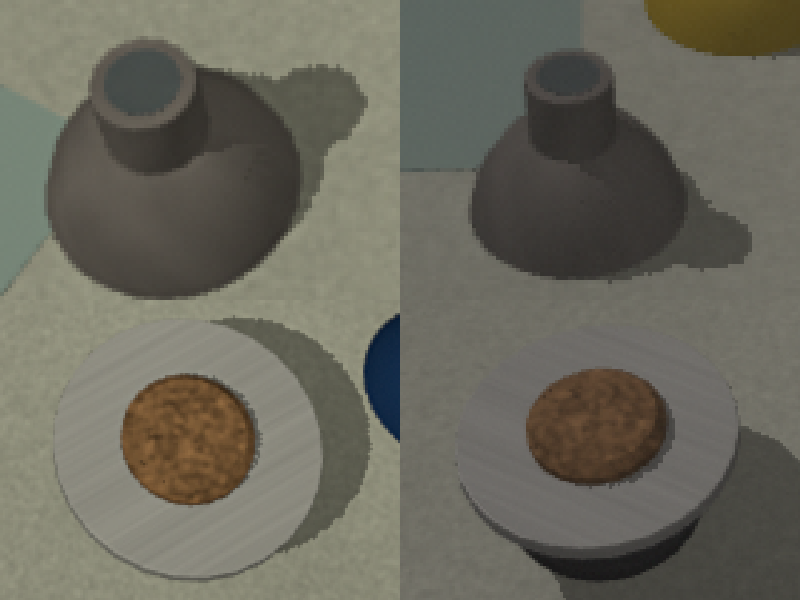

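```bash
cat >> h.py <<'E'
def ray(c,uv,T=None):
    T=np.array(c["pose"]) if T is None else T
    f=240/np.tan(np.radians(c["vertical_fov"])/2)
    uv=np.atleast_2d(np.asarray(uv,float))
    d=np.c_[(uv[:,0]-c["cx"])/f,-(uv[:,1]-c["cy"])/f,-np.ones(len(uv))]
    return T[:3,3],d@T[:3,:3].T
def plane(c,uv,z,T=None):
    o,d=ray(c,uv,T); return o+d*((z-o[2])/d[:,2])[:,None]
def tri(r1,r2):
    (o1,d1),(o2,d2)=r1,r2; d1=d1[0];d2=d2[0]
    s=np.linalg.lstsq(np.c_[d1,-d2],o2-o1,rcond=None)[0]
    p,q=o1+s[0]*d1,o2+s[1]*d2; return (p+q)/2,np.linalg.norm(p-q)
def blob(m,seed=None,hull=True):
    cs,_=cv2.findContours(m.astype(np.uint8),cv2.RETR_EXTERNAL,cv2.CHAIN_APPROX_NONE)
    if seed is not None: cs=[c for c in cs if cv2.pointPolygonTest(cv2.convexHull(c),seed,False)>=0]
    c=max(cs,key=cv2.contourArea); c=cv2.convexHull(c) if hull else c
    return c[:,0,:].astype(np.float32)
E
python3 - <<'E'
from h import *
cs={n:robot.camera(n) for n in ["scene","side"]}
S={"scene":dict(foot=(240,231),cork=(380,336)),"side":dict(foot=(283,209),cork=(259,324))}
P={}
for n,c in cs.items():
    I=c["pixels"].copy();b,g,r=[I[...,i].astype(int) for i in range(3)]
    H=cv2.cvtColor(I,cv2.COLOR_BGR2HSV)
    G=cv2.cvtColor(cv2.GaussianBlur(I,(5,5),0),cv2.COLOR_BGR2HSV)
    for k,m in dict(foot=(g-r>1),cork=(H[...,1]>100)&(H[...,0]<25),).items():
        x,y=S[n][k]; w=np.zeros_like(m); R=18 if k=="foot" else 45; w[y-R:y+R,x-R:x+R]=1
        if k=="foot": w[:]=0; w[y-13:y+13,x-14:x+14]=1
        h=blob(m&w,S[n][k]); e=cv2.fitEllipse(h); P[n,k]=(e,h); print(n,k,np.round(e[0],1),np.round(e[1],1))
        cv2.ellipse(I,e,(0,0,255),1)
    m=cv2.morphologyEx(((G[...,1]<30)).astype(np.uint8),cv2.MORPH_OPEN,np.ones((3,3)))
    cv2.imwrite(f"pics/m_{n}.png",m*255); cv2.imwrite(f"pics/e_{n}.png",I)
for k in ["foot","cork"]:
    p,g=tri(ray(cs["scene"],P["scene",k][0][0]),ray(cs["side"],P["side",k][0][0])); print(k,p.round(4),g.round(4))
    for n in cs:
        q=plane(cs[n],P[n,k][1],p[2]); print(n,[round(float(v),4) for v in (*cv2.minEnclosingCircle((q[:,:2]*1000).astype(np.float32))[0],2*cv2.minEnclosingCircle((q[:,:2]*1000).astype(np.float32))[1])], plane(cs[n],P[n,k][0][0],p[2]).round(4))
a,b=[cv2.imread(f"pics/e_{n}.png") for n in cs]; f=lambda I,x,y,w,h:cv2.resize(I[y:y+h,x:x+w],(400,300),interpolation=cv2.INTER_NEAREST)
ma,mb=[cv2.imread(f"pics/m_{n}.png") for n in cs]
cv2.imwrite("pics/z1.png",np.vstack([np.hstack([f(a,205,205,260,195),f(b,180,190,200,150)]),np.hstack([f(ma,205,205,260,195),f(mb,180,190,200,150)])]))
E
```

```text
scene foot [240.1 230.1] [15.5 19.1]
scene cork [378.7 335.5] [50.7 53.7]
side foot [281.8 208.3] [ 8.8 14.7]
side cork [258.1 323.7] [39.2 48.8]
foot [ 0.6234 -0.1409  0.0912] 0.0009
scene [623.7222, -140.6583, 33.5878] [[ 0.6238 -0.1405  0.0912]]
side [623.2911, -141.54, 31.7608] [[ 0.6233 -0.1415  0.0912]]
cork [0.5928 0.1551 0.0715] 0.0004
scene [591.9559, 154.7251, 84.7083] [[0.5929 0.1552 0.0715]]
side [592.2975, 153.1629, 86.4343] [[0.5927 0.1549 0.0715]]
```

View pics/z1.png

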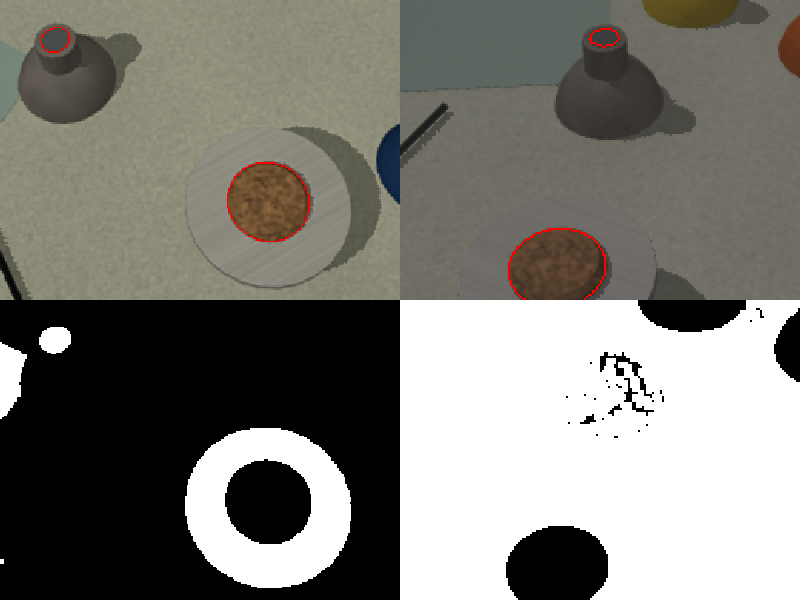

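```bash
cat >> h.py <<'E'
from scipy.spatial.transform import Rotation as Ro
def tool():
    s=robot.read_state(); T=np.eye(4); T[:3,:3]=Ro.from_quat(s["eef_rot"]).as_matrix(); T[:3,3]=s["tool_pos"]; return T
def wcam():
    T=tool(); c=robot.camera("wrist"); return c,T@np.array(c["T_tool_cam"]),T
def go(p):  # world goal of TCP -> tool-frame shift in full-scale units
    T=tool(); v=T[:3,:3].T@(np.array(p)-T[:3,3]); return (v/.12).round(3), T[:3,3].round(4)
E
python3 - <<'E'
from h import *
c,d=robot.camera("scene"),robot.camera("side")
for k,a,b in [("brush1",(79,29),(343,63)),("brush2",(56,58),(314,68)),("cup",(100,82),(332,101)),("yel",(193,150),(325,159)),("orange",(288,120),(398,185)),("blue",(500,292),(360,381))]:
    p,g=tri(ray(c,a),ray(d,b)); print(k,p.round(3),g.round(3))
I=cv2.cvtColor(cv2.GaussianBlur(c["pixels"],(5,5),0),cv2.COLOR_BGR2HSV)
h=blob(cv2.morphologyEx((I[...,1]<30).astype(np.uint8),cv2.MORPH_OPEN,np.ones((3,3))),(345,340)); q=plane(c,h,.07)[:,:2]*1000
print("plate",cv2.minEnclosingCircle(q.astype(np.float32)),plane(c,cv2.fitEllipse(h)[0],.07))
print(go([.6235,-.141,.26]))
E
```

```text
brush1 [ 0.573 -0.673  0.202] 0.002
brush2 [ 0.648 -0.634  0.197] 0.0
cup [ 0.596 -0.632  0.108] 0.003
yel [ 0.567 -0.351  0.09 ] 0.001
orange [ 0.384 -0.273  0.091] 0.003
blue [0.407 0.249 0.091] 0.003
plate ((593.3570556640625, 155.5585479736328), 85.81682586669922) [[0.5971894  0.15896849 0.07      ]]
(array([ 4.552, -2.649, -0.533]), array([ 0.2068, -0.6162,  0.1961]))
```

play_rows --pt "-1 0.3 -0.18 -0.3 0 0 0" --pt "-1 0.4 -0.23 -0.2 0 0 0" --pt "-1 0.42 -0.24 0 0 0 0" --pt "-1 0.42 -0.24 0 0 0 0" --pt "-1 0.42 -0.24 0 0 0 0"

```text
time: 1.08
tool_pos: [0.3878, -0.4114, 0.2566]
eef_rot: [0.987, 0.161, 0.0, 0.0]
contact_force: [0.2, -0.2, 0.7]
width: 0.998
```

play_rows --pt "-1 0.42 -0.24 0 0 0 0" --pt "-1 0.42 -0.24 0 0 0 0" --pt "-1 0.42 -0.24 0 0 0 0" --pt "-1 0.42 -0.24 0 0 0 0" --pt "-1 0.3 -0.18 0 0 0 0"

```text
time: 1.7
tool_pos: [0.5699, -0.2047, 0.2564]
eef_rot: [0.987, 0.162, 0.0, -0.0]
contact_force: [0.2, 0.4, 0.8]
width: 1.005
```

play_rows --pt "-1 0 0 0 0 0 0" --pt "-1 0 0 0 0 0 0"

```text
time: 1.95
tool_pos: [0.5679, -0.2085, 0.2561]
eef_rot: [0.987, 0.161, -0.0, 0.0]
contact_force: [0.3, 0.1, 0.8]
width: 1.001
```

```bash
python3 - <<'E'
from h import *
print(robot.read_state()["time"],robot.read_state()["eef_rot"],go([.6235,-.141,.26]))
c,T,t=wcam(); cv2.imwrite("pics/w1.png",c["pixels"])
E
```

```text
1.95 [ 9.86978042e-01  1.60854080e-01 -3.70895292e-04  4.13746935e-04] (array([ 0.618, -0.386, -0.034]), array([ 0.5679, -0.2085,  0.2561]))
```

View pics/w1.png

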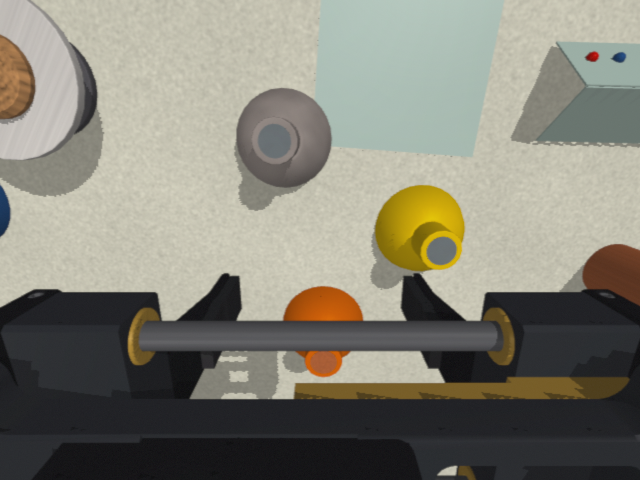

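The grey foot is at about (274,140), the yellow bowl to its right, the orange below, and part of the stand at upper left. I cast the foot onto its plane and compare.

```bash
cat >> h.py <<'E'
def foot(c,seed,R=30):
    I=c["pixels"];b,g,r=[I[...,i].astype(int) for i in range(3)]
    w=np.zeros(I.shape[:2],bool); x,y=seed; w[y-R:y+R,x-R:x+R]=1
    h=blob((g-r>1)&w,seed); return cv2.fitEllipse(h),h
E
python3 - <<'E'
from h import *
c,T,t=wcam(); e,h=foot(c,(274,140)); print(e)
p=plane(c,e[0],.091,T); q=plane(c,h,.091,T); print(p.round(4),2*cv2.minEnclosingCircle((q[:,:2]*1000).astype(np.float32))[1])
# height against scene ray
s=robot.camera("scene"); print("wrist x scene",tri(ray(c,e[0],T),ray(s,foot(s,(240,231),13)[0][0])))
s=robot.camera("side"); print("wrist x side",tri(ray(c,e[0],T),ray(s,foot(s,(283,209),12)[0][0])))
E
```

```text
((273.31866455078125, 140.11904907226562), (31.923673629760742, 34.1612434387207), 162.18551635742188)
[[ 0.623 -0.139  0.091]] 33.55904006958008
wrist x scene (array([ 0.62371783, -0.13944642,  0.09289089]), np.float64(0.0012336982077874239))
wrist x side (array([ 0.62314065, -0.13921367,  0.0926457 ]), np.float64(5.532600368286574e-05))
```

play_rows --pt "-1 0.31 -0.2 0 0 0 0" --pt "-1 0.31 -0.2 0.2 0 0 0" --pt "-1 0 0 0.45 0 0 0" --pt "-1 0 0 0.3 0 0 0" --pt "-1 0 0 0.15 0 0 0"

```text
time: 2.78
tool_pos: [0.622, -0.1394, 0.1218]
eef_rot: [0.987, 0.16, -0.002, -0.0]
contact_force: [0.5, -0.7, 0.2]
width: 1.0
```

play_rows --pt "-1 0 0 0 0 0 0"

```text
time: 2.9
tool_pos: [0.6228, -0.1391, 0.1234]
eef_rot: [0.987, 0.161, -0.001, -0.0]
contact_force: [0.1, -0.5, 0.7]
width: 1.001
```

```bash
python3 - <<'E'
from h import *
print(go([.623,-.140,.057]))
c,T,t=wcam(); cv2.imwrite("pics/w2.png",c["pixels"])
E
```

```text
(array([0.   , 0.008, 0.554]), array([ 0.6228, -0.1391,  0.1234]))
```

View pics/w2.png

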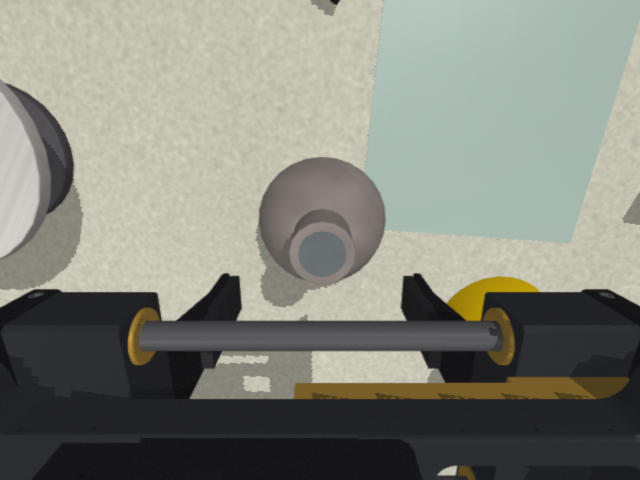

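The foot is centred between the fingers at about (322,254). I check its position again before descending.

```bash
python3 - <<'E'
from h import *
c,T,t=wcam(); e,h=foot(c,(322,254),40); p=plane(c,e[0],.092,T)[0]; print(e,p.round(4),go([p[0],p[1],.058]))
E
```

```text
((321.36126708984375, 254.5702362060547), (44.152076721191406, 46.69636535644531), 87.39434814453125) [ 0.6231 -0.1392  0.092 ] (array([-0.014, -0.003,  0.566]), array([ 0.6246, -0.139 ,  0.1259]))
```

play_rows --pt "-1 0 0 0.2 0 0 0" --pt "-1 0 0 0.2 0 0 0" --pt "-1 0 0 0.14 0 0 0" --pt "-1 0 0 0 0 0 0" --pt "-1 0 0 0 0 0 0"

```text
time: 3.62
tool_pos: [0.6246, -0.1386, 0.0607]
eef_rot: [0.987, 0.161, 0.001, 0.0]
contact_force: [0.6, 0.7, 0.1]
width: 0.998
```

play_rows --pt "-1 0 0 0.02 0 0 0" --pt "1 0 0 0 0 0 0" --pt "1 0 0 0 0 0 0" --pt "1 0 0 0 0 0 0" --pt "1 0 0 0 0 0 0"

```text
time: 4.25
tool_pos: [0.6236, -0.1384, 0.057]
eef_rot: [0.987, 0.161, 0.0, 0.0]
contact_force: [-1.1, -0.3, 0.0]
width: 0.631
```

play_rows --pt "1 0 0 0 0 0 0" --pt "1 0 0 0 0 0 0"

```text
time: 4.5
tool_pos: [0.6236, -0.1385, 0.0569]
eef_rot: [0.987, 0.161, 0.0, 0.0]
contact_force: [-0.3, -0.2, 0.0]
width: 0.54
```

play_rows --pt "1 0 0 0 0 0 0" --pt "1 0 0 -0.05 0 0 0" --pt "1 0 0 -0.15 0 0 0" --pt "1 0 0 -0.15 0 0 0" --pt "1 0 0 -0.15 0 0 0"

```text
time: 5.12
tool_pos: [0.6241, -0.1384, 0.119]
eef_rot: [0.987, 0.161, 0.001, 0.0]
contact_force: [-0.1, -0.6, -1.6]
width: 0.54
```

play_rows --pt "1 0 0 -0.2 0 0 0" --pt "1 0 0 -0.2 0 0 0" --pt "1 0 0 -0.2 0 0 0" --pt "1 0 0 -0.15 0 0 0" --pt "1 0 0 0 0 0 0"

```text
time: 5.75
tool_pos: [0.6247, -0.1384, 0.2092]
eef_rot: [0.987, 0.161, 0.002, 0.001]
contact_force: [-0.1, -0.0, -1.7]
width: 0.541
```

```bash
python3 - <<'E'
from h import *
print(robot.read_state()["width"],go([.593,.155,.2]))
c,T,t=wcam(); cv2.imwrite("pics/w3.png",c["pixels"])
c=robot.camera("side"); cv2.imwrite("pics/s3.png",c["pixels"])
E
```

```text
0.5410696361863252 (array([ 0.527, -2.402,  0.073]), array([ 0.6247, -0.1384,  0.2092]))
```

View pics/w3.png

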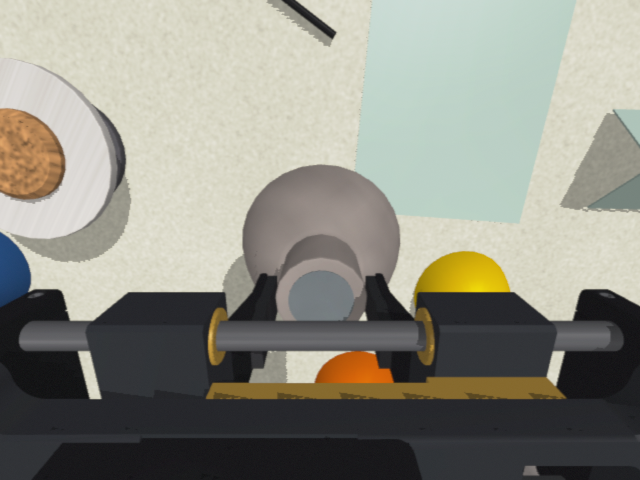

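View pics/s3.png

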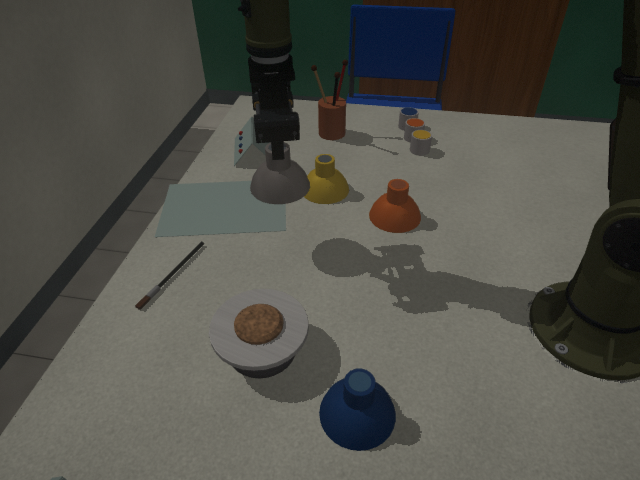

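The bowl hangs upright in the fingers and the stand is at the left edge. I move part of the way, then measure the cork and plate from the wrist.

play_rows --pt "1 0.05 -0.15 0 0 0 0" --pt "1 0.07 -0.3 0 0 0 0" --pt "1 0.07 -0.3 0 0 0 0" --pt "1 0.05 -0.15 0 0 0 0" --pt "1 0 0 0 0 0 0"

```text
time: 6.48
tool_pos: [0.6164, -0.0245, 0.2066]
eef_rot: [0.987, 0.163, -0.0, -0.0]
contact_force: [0.5, 0.2, -1.1]
width: 0.538
```

play_rows --pt "1 0 0 0 0 0 0"

```text
time: 6.6
tool_pos: [0.6166, -0.0289, 0.2066]
eef_rot: [0.987, 0.16, -0.0, 0.001]
contact_force: [-0.5, -0.1, -0.9]
width: 0.538
```

```bash
python3 - <<'E'
from h import *
print(robot.read_state()["width"],go([.593,.155,.2]))
c,T,t=wcam(); cv2.imwrite("pics/w4.png",c["pixels"])
H=cv2.cvtColor(cv2.GaussianBlur(c["pixels"],(5,5),0),cv2.COLOR_BGR2HSV)
m=(H[...,1]>90)&(H[...,0]<25); m[:,250:]=0; m[290:]=0
h=blob(m); e=cv2.fitEllipse(h); print(e)
q=plane(c,h,.07,T)[:,:2]*1000; print(cv2.minEnclosingCircle(q.astype(np.float32)),plane(c,e[0],.072,T))
E
```

```text
0.5384571205038192 (array([ 0.298, -1.516,  0.053]), array([ 0.6166, -0.0289,  0.2066]))
((132.18508911132812, 182.30174255371094), (80.2412109375, 93.81202697753906), 129.4420166015625)
((590.7935180664062, 157.33978271484375), 42.85768127441406) [[0.59278403 0.15669302 0.072     ]]
```

View pics/w4.png

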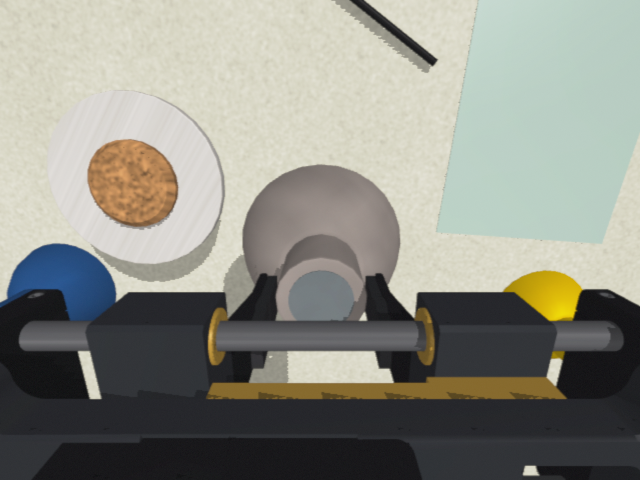

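The wrist view gives the cork at (132,182), world (0.593, 0.1565), agreeing with the fixed cameras. On to above the stand.

play_rows --pt "1 0.03 -0.15 0 0 0 0" --pt "1 0.06 -0.3 0 0 0 0" --pt "1 0.08 -0.4 0 0 0 0" --pt "1 0.07 -0.35 0 0 0 0" --pt "1 0.05 -0.25 0 0 0 0"

```text
time: 7.28
tool_pos: [0.5931, 0.1528, 0.2072]
eef_rot: [0.987, 0.162, 0.0, -0.001]
contact_force: [-0.4, 0.3, -1.1]
width: 0.539
```

play_rows --pt "1 0.02 -0.07 0 0 0 0" --pt "1 0 0 0 0 0 0" --pt "1 0 0 0 0 0 0"

```text
time: 7.65
tool_pos: [0.5944, 0.1556, 0.2067]
eef_rot: [0.987, 0.16, -0.0, 0.001]
contact_force: [-0.1, -0.2, -0.9]
width: 0.541
```

```bash
python3 - <<'E'
from h import *
print(robot.read_state()["eef_rot"],robot.read_state()["width"],go([.5935,.156,.127]))
c,T,t=wcam(); e,h=foot(c,(321,297),28); print(e, "foot", plane(c,e[0],t[2,3]+.035,T))
s,d=robot.camera("scene"),robot.camera("side"); cv2.imwrite("pics/c5.png",np.hstack([s["pixels"][150:450,200:600],d["pixels"][130:430,100:500]]))
E
```

```text
[ 9.87161688e-01  1.59722929e-01 -1.63513401e-04  6.01224505e-04] 0.5409331201731132 (array([-0.005, -0.006,  0.664]), array([0.5944, 0.1556, 0.2067]))
((320.44879150390625, 298.8310241699219), (55.74458312988281, 66.8771743774414), 86.22993469238281) foot [[0.59419583 0.15643594 0.2416926 ]]
```

View pics/c5.png

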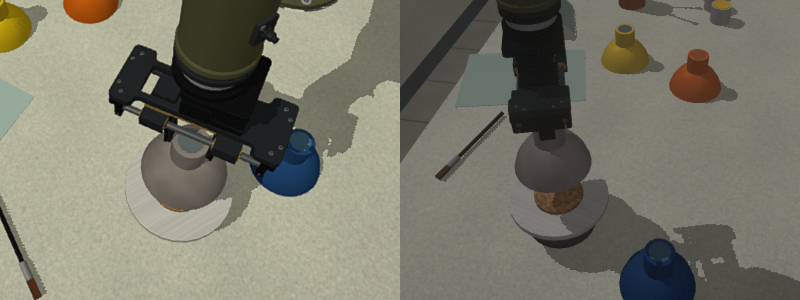

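Foot axis (0.594, 0.156) is over the cork (0.593, 0.156). Descending, slowing near contact.

play_rows --pt "1 0 0 0.1 0 0 0" --pt "1 0 0 0.15 0 0 0" --pt "1 0 0 0.15 0 0 0" --pt "1 0 0 0.1 0 0 0" --pt "1 0 0 0.03 0 0 0"

```text
time: 8.43
tool_pos: [0.5931, 0.1577, 0.1419]
eef_rot: [0.987, 0.161, -0.001, 0.0]
contact_force: [0.1, -0.4, -1.7]
width: 0.539
```

play_rows --pt "1 0 0 0.03 0 0 0" --pt "1 0 0 0.02 0 0 0" --pt "1 0 0 0.02 0 0 0" --pt "1 0 0 0 0 0 0"

```text
time: 8.93
tool_pos: [0.5938, 0.1579, 0.1349]
eef_rot: [0.987, 0.161, 0.0, 0.0]
contact_force: [0.6, 0.7, -2.5]
width: 0.54
```

play_rows --pt "1 0 0 0.015 0 0 0" --pt "1 0 0 0.015 0 0 0" --pt "1 0 0 0 0 0 0"

```text
time: 9.3
tool_pos: [0.5936, 0.1579, 0.1311]
eef_rot: [0.987, 0.161, -0.0, 0.0]
contact_force: [0.5, 0.2, -2.4]
width: 0.537
```

play_rows --pt "1 0 0 0.012 0 0 0" --pt "1 0 0 0 0 0 0"

```text
time: 9.55
tool_pos: [0.5937, 0.1579, 0.1297]
eef_rot: [0.987, 0.161, -0.0, 0.0]
contact_force: [-0.1, -0.1, -1.0]
width: 0.536
```

play_rows --pt "1 0 0 0.01 0 0 0" --pt "1 0 0 0 0 0 0"

```text
time: 9.8
tool_pos: [0.5937, 0.1579, 0.1286]
eef_rot: [0.987, 0.161, -0.0, 0.0]
contact_force: [0.0, -0.0, -1.9]
width: 0.538
```

play_rows --pt "1 0 0 0.008 0 0 0" --pt "1 0 0 0 0 0 0"

```text
time: 10.05
tool_pos: [0.5937, 0.1579, 0.1276]
eef_rot: [0.987, 0.161, -0.0, 0.0]
contact_force: [-0.1, 1.2, -1.5]
width: 0.541
```

play_rows --pt "1 0 0 0.006 0 0 0" --pt "1 0 0 0 0 0 0"

```text
time: 10.3
tool_pos: [0.5938, 0.1579, 0.127]
eef_rot: [0.987, 0.161, -0.0, 0.0]
contact_force: [-0.2, 0.3, -1.2]
width: 0.537
```

play_rows --pt "1 0 0 0.006 0 0 0" --pt "1 0 0 0 0 0 0"

```text
time: 10.55
tool_pos: [0.5938, 0.1579, 0.1269]
eef_rot: [0.987, 0.161, 0.0, 0.0]
contact_force: [-2.1, -1.1, 2.9]
width: 0.539
```

play_rows --pt "1 0 0 0.005 0 0 0" --pt "1 0 0 0 0 0 0"

```text
time: 10.8
tool_pos: [0.5939, 0.1579, 0.1269]
eef_rot: [0.987, 0.161, 0.0, 0.0]
contact_force: [-3.1, -1.2, 7.0]
width: 0.536
```

```bash
python3 - <<'E'
from h import *
f=lambda I,x,y,w,h:cv2.resize(I[y:y+h,x:x+w],(400,300),interpolation=cv2.INTER_NEAREST)
s,d=robot.camera("scene"),robot.camera("side"); cv2.imwrite("pics/c6.png",np.hstack([f(s["pixels"],300,250,200,150),f(d["pixels"],180,240,160,120)]))
E
```

```text
(no output)
```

View pics/c6.png

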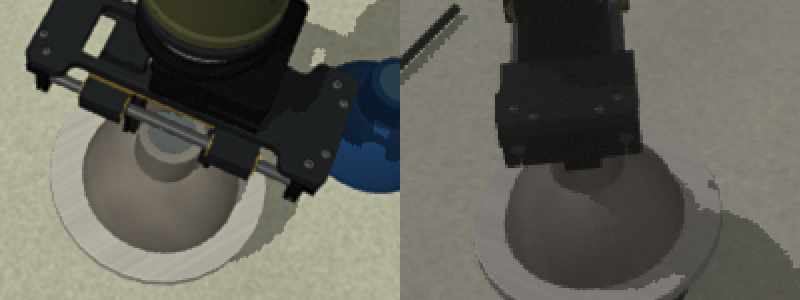

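Contact came at TCP z 0.127 as predicted (force now 7 N upward), and the bowl sits flat within the plate in both views. Releasing.

play_rows --pt "1 0 0 -0.004 0 0 0" --pt "-1 0 0 0 0 0 0" --pt "-1 0 0 0 0 0 0" --pt "-1 0 0 0 0 0 0" --pt "-1 0 0 0 0 0 0"

```text
time: 11.52
tool_pos: [0.5937, 0.1579, 0.1259]
eef_rot: [0.987, 0.161, -0.0, 0.0]
contact_force: [-0.0, 0.1, -0.2]
width: 0.905
```

play_rows --pt "-1 0 0 0 0 0 0" --pt "-1 0 0 0 0 0 0" --pt "-1 0 0 0 0 0 0"

```text
time: 11.9
tool_pos: [0.5938, 0.1579, 0.1262]
eef_rot: [0.987, 0.161, 0.0, 0.0]
contact_force: [0.9, -0.3, 0.2]
width: 0.998
```

Open and free. Rising clear, then backing off for a check.

play_rows --pt "-1 0 0 -0.1 0 0 0" --pt "-1 0 0 -0.25 0 0 0" --pt "-1 0 0 -0.35 0 0 0" --pt "-1 0 0 -0.35 0 0 0" --pt "-1 0 0 -0.2 0 0 0"

```text
time: 12.52
tool_pos: [0.5946, 0.1585, 0.28]
eef_rot: [0.987, 0.161, 0.002, -0.0]
contact_force: [0.4, -0.7, -0.5]
width: 0.999
```

play_rows --pt "-1 -0.2 0.2 0 0 0 0" --pt "-1 -0.2 0.35 0 0 0 0" --pt "-1 -0.2 0.35 0 0 0 0" --pt "-1 0 0.2 0 0 0 0" --pt "-1 0 0 0 0 0 0"

```text
time: 13.15
tool_pos: [0.5682, 0.0082, 0.2766]
eef_rot: [0.987, 0.159, 0.0, 0.0]
contact_force: [-0.2, 0.8, -0.5]
width: 0.998
```

```bash
python3 - <<'E'
from h import *
print(robot.read_state()["time"],robot.read_state()["tool_pos"])
c,T,t=wcam(); s,d=robot.camera("scene"),robot.camera("side")
f=lambda I:cv2.resize(I,(400,300))
cv2.imwrite("pics/c7.png",np.vstack([np.hstack([f(s["pixels"]),f(d["pixels"])]),np.hstack([f(c["pixels"]),f(d["pixels"][250:400,160:360])])]))
E
```

```text
13.15 [0.5682429  0.00815637 0.27656385]
```

View pics/c7.png

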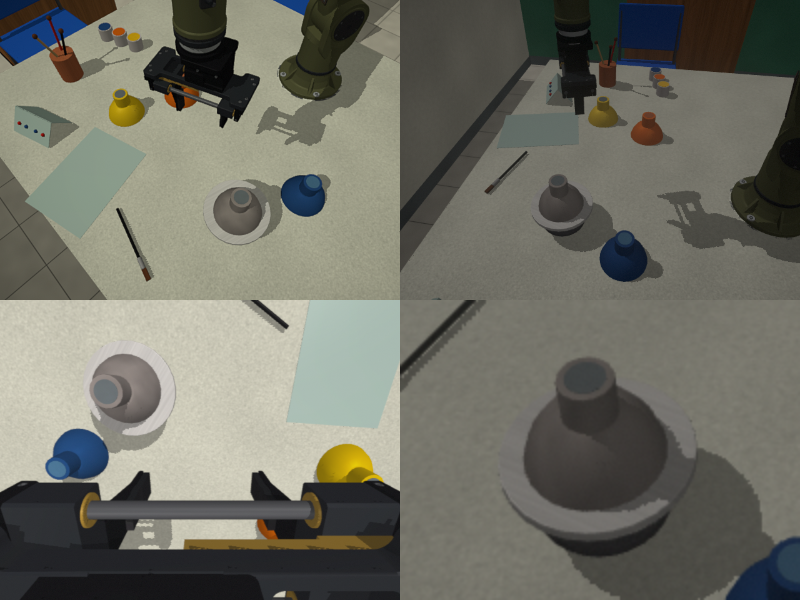

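The bowl stands upright on the plate in all views, and the painted bowls have not moved. A last check of the foot-top height tells whether it is flush (expect 0.162).

```bash
python3 - <<'E'
from h import *
s,d=robot.camera("scene"),robot.camera("side"); c,T,t=wcam()
ES=foot(s,(386,316),15)[0]; ED=foot(d,(253,290),11)[0]; EW=foot(c,(168,146),26)[0]; print(ES,ED,EW)
for r in [(ray(s,ES[0]),ray(d,ED[0])),(ray(s,ES[0]),ray(c,EW[0],T)),(ray(d,ED[0]),ray(c,EW[0],T))]: print(tri(*r))
E
```

```text
((385.71575927734375, 315.02459716796875), (22.009485244750977, 23.918170928955078), 111.89595794677734) ((252.02664184570312, 288.4611511230469), (14.897880554199219, 20.55360984802246), 77.90332794189453) ((174.08872985839844, 145.910400390625), (35.880584716796875, 41.10280227661133), 141.68411254882812)
(array([0.59334404, 0.1575309 , 0.16186827]), np.float64(0.0002912199236296896))
(array([0.59344386, 0.15795447, 0.16294728]), np.float64(0.0008378360865295947))
(array([0.59297866, 0.15819405, 0.16276598]), np.float64(7.846544683608358e-05))
```

Foot top is at (0.593, 0.158, 0.162), so the bowl is flush, upright and centred to about 2 mm.

```bash
python3 -c "
from plant import robot
print(robot.hand_in())"
```

```text
the job is handed in; nothing more can be done
None
```

I gripped the grey bowl by its foot, carried it to the painting stand and lowered it over the cork in steps of about 1 mm or less. It touched down at the expected height with about 7 N. I then let go and moved the arm clear, handing in at about 13.4 s of the 35 s allowed.

**Last checks:**
- **Height:** the foot top measured 0.162–0.163 m across three view pairs. 0.162 m is the height for sitting flush on the plate.
- **Centring:** the bowl's axis is within about 2–3 mm of the stand's centre, against 14 mm of play around the cork.
- **Grip:** the force is fixed at 30 N, below the 45 N crush limit, and the pictures show no damage.
- **Other bowls:** the painted bowls look unmoved in the final pictures. I judged that by eye and did not re-measure them.

No check failed. The only disagreement was 1–3 mm between cameras on the stand's position.

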